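Pull out the nut mill and hold its twist lid at pulse

TASK

Pull the nut mill forward on its sliding tray as far as the front stop, then fit the bayonet lid into the mill's collar, its white pointer line at the white marks. Push it home and twist it clockwise, against the spring, until the pointer line stands on the orange pulse marks, half way to the lock: it must never go over the lock click at the red marks. Finish while gripping the lid there, since it springs back if let go, and leave the jar, the cake box and the palette knife alone.

Things in the scene. Friction and masses are not known exactly. Their poses are not given: they have to be found in the camera images.
- runner: Flat dark steel base, 400 x 190 mm and 5 mm high, fixed to the counter, carrying two steel rails. Its origin lies on the counter under the mill's axis as the mill stands with the tray pushed fully back; its -x axis is the direction in which the tray is pulled out (towards the robot). Its place and yaw vary.
- tray (a joint): Travel of the steel tray (250 x 164 mm, top 23.5 mm above the counter) on the runner, in m: 0 pushed fully back, 0.14 at the front stop, where the ears on the tray's sides meet the rubber blocks. It starts somewhere between 0 and 0.06. It slides stiffly (about 7 N) and stays where it is left.
- tray_handle (a point): Middle of the bar of the tray's bow handle: a dark round bar 12 mm thick and 110 mm long, level, along the runner's y axis, 80 mm above the counter, standing upright near the tray's front edge on two posts at its ends. The mill's housing begins 80 mm behind it. Pinch the bar from above across the runner's x axis, or hook it.
- mill_mouth (a point): Centre of the mouth of the mill, level with its collar's top, 158.5 mm above the counter; z up, x through the two orange marks. Mill: aluminium housing of 120 mm diameter (128 at the foot) with a charcoal collar 119 mm across, bolted to the tray. The mouth is 80 mm wide and has two opposite entry slots, 19 mm wide, reaching out to 97 mm across.
- lid_grip (a point): Middle of the teal paddle on the lid, 78 mm long (x), 24 wide (y), 40 high, upright on a dark disc of 96 mm diameter, 5 thick. A white pointer line runs along x on paddle and disc; z up. The point is 20 mm above the disc's top, 42 mm above the lid's foot; with the lid home (disc resting on the collar) it is 25 mm above mill_mouth. The lid weighs about 160 g and starts upright on the counter.
- pulse_ring (a joint): Turn (rad, clockwise from above) of the sprung ring inside the collar that the lugs drop into and drive. 0 at rest, in line with the slots; about 0.47 with the lid's pointer on orange (0.05 play either side of a lug). Torque 0.08 N m at first, 0.2 at orange. From about 0.78 spring plungers rub on the lugs; the lock click is passed at 0.9; end of travel 1.08.
- nut_jar: Bystander: glass jar of hazelnuts with a wooden cap, 84 mm wide, 110 mm high; origin under its centre. It stands on the other side of the tray from the lid.
- cake_box: Bystander: open white carton with a cake in it, 130 x 100 mm, about 120 mm high with its flaps; origin under its centre.
- palette_knife: Bystander: spatula with a dark wooden handle, 240 mm long, lying on the counter; origin under its middle.
- white_mark (a point): White (load) mark on the collar's top edge on the robot's side, 8 mm wide, 54 mm from the mill's axis; a second one lies opposite. The entry slots lie on the line through both, which is 30 deg (0.524 rad) anticlockwise, seen from above, from the x axis of mill_mouth.
- orange_mark (a point): Orange (pulse) mark on the collar's top edge on the robot's side, 12 mm wide, 54 mm from the mill's axis, on the -x axis of mill_mouth; a second one lies opposite. The red (lock) marks lie another 30 deg clockwise.
- lid_foot (a point): Centre of the foot of the lid, axes as lid_grip: a plug 74 mm across and 17 mm deep under the disc, with two lugs at opposite ends of the x axis, 91 mm across their ends, 14 mm wide, from 1 to 9 mm above the foot. The lid fits either way round. With the lid home this point is 17 mm below mill_mouth.

How it is judged:
On the way, in this order (a step that is already met when the one before it is completed fails the run):
1. the tray is pulled out to its front stop, the lid not yet on the mill (value of joint tray above 0.134 m and horizontal distance between lid_grip and mill_mouth above 0.08 m), for 0.2 s.
2. the lid is home in the collar with its lugs in the ring, at the white marks (value of joint tray above 0.13 m and horizontal distance between lid_grip and mill_mouth below 0.006 m and z of lid_grip in the frame of mill_mouth below 0.0285 m and angle between the z axis of lid_grip and the z axis of mill_mouth, either way round below 0.08 rad and value of joint pulse_ring below 0.3 rad), for 0.1 s.
At the end, for the whole second after the job is handed in: For the last second: tray within 10 mm of its front stop, lid home in the collar (at most 3.5 mm up, 6 mm off centre, 0.08 rad tipped), pointer line within 0.12 rad of the orange marks (their width), spring ring turned with it, gripper still holding the lid (value of joint tray above 0.13 m and horizontal distance between lid_grip and mill_mouth below 0.006 m and z of lid_grip in the frame of mill_mouth below 0.0285 m and angle between the z axis of lid_grip and the z axis of mill_mouth, either way round below 0.08 rad and angle between the x axis of lid_grip and the x axis of mill_mouth, either way round below 0.12 rad and value of joint pulse_ring between 0.3 and 0.68 rad and contact force between the fingers and lid above 2 N); the arm keeps its last pose, push and grip.
It fails at once if the lid is driven over the lock click (value of joint pulse_ring above 0.9 rad).
It fails at once if the jar, the cake box or the palette knife is disturbed (more than 30 mm) (distance of any of nut_jar, cake_box, palette_knife from where it was at the start of the episode above 0.03 m).
It also fails if it takes over 58 s, if anything falls off the work surface, if the arm or the gripper's body presses on something with over 40 N, if the wrist force passes 120 N, or if a joint passes its speed limit or range.

ROBOT

A 6-joint arm with a two-finger parallel gripper is mounted at the origin on the work surface. World frame = base frame: x ahead of the robot, y to its left, z up, the work surface at z = 0. Lengths are in m, angles in rad, forces in N, time in s.
With the tool pointing down it reaches from about 0.35 to 0.725 m from the base axis. Payload 6 kg.
Tool frame: the origin (TCP) lies at the very end of the fingers, on their centre line; the grasp point (between the pads) lies robot.grip_depth behind it (robot.grip_depth is the distance from the TCP to the grasp point, in m); x points along the fingers, y is the direction in which the jaws open and shut, and the axes are right-handed (so a half turn about x gives the same grasp; the last joint's range is limited). The gripper opens to 85 mm and grips with 20 to 120 N. Pads are 22 mm wide; open, the fingers measure 114 mm over their backs; the gripper's body (76 mm by 85 mm) begins 54 mm behind the grasp point. The pads swing forward as they close: fully open they stand 13 mm farther back than shut.
Start: joints at [1.523, 0.04, 0.085, 0, -1.615, -0.334], TCP at [0.224, 0.557, 0.231] pointing down, gripper open.
Joint ranges: [-2.56, 2.56], [-1.29, 2.01], [-1.08, 1.49], [-3.29, 1.98], [-2.81, -0.18], [-2.99, 2.99]. Speed limits (rad/s): [2.57, 2.57, 3.01, 3.14, 3.14, 3.14].

INTERFACE

Orientations are given as [roll, pitch, yaw] about the fixed x, y, z axes, in that order (R = Rz(yaw) Ry(pitch) Rx(roll)).
In Python, from workcell import robot gives the robot as it stands. Calls block until the motion is done:
- robot.move_ptp(position, orientation): joint-space move of the TCP to a pose.
- robot.move_straight(position, rotation=None, vel=0.15, threshold=None): straight line of the TCP; rotation=None keeps the orientation; vel is the mean speed in m/s. With threshold (N) it stops when the force on the tool has changed by that much, and returns True; else False.
- robot.move_joints(angles): joint-space move.
- robot.command_gripper(opening, strength=None): opening from 0.0 (shut) to 1.0 (fully open); strength is the grip in N (None keeps the last); returns when the fingers have stopped.
- robot.dwell(seconds).
- robot.inverse_kinematics(position, orientation): joint angles nearest the present ones, or None.
- robot.get_state(): the state.
- robot.capture(name): name is "scene" or "side" or "wrist"; returns the picture (480x640x3 uint8, red, green, blue); there is no depth.
- robot.camera_params(name): a dict with "fov_y" (degrees; the focal length in pixels is half the picture's height over the tangent of half this angle, whatever the lens; pixels are square), "cx", "cy" (the principal point, pixels), "xyz" and "orientation" of the camera in the world; the wrist camera has in their place "mount" (4x4, takes a point from camera to tool coordinates, whose origin is the TCP and whose axes are the tool frame's). Camera axes: x right, y down, z forward; pixel columns grow to the right and rows downward; lengths in m; the calibration is good to about 2 mm. A picture is of the moment at which its call begins: read the wrist's pose just before it. camera_params takes no time and is no camera call.
A pose or a line that the arm cannot do raises robot.Unreachable and nothing moves.
- robot.close_job(): hands the job in, once; it reports no verdict.
The state is a dict: "time": time; "joint_pos": joint angles; "joint_velocities": joint speeds; "joint_efforts": joint torques, N m; "tcp_pos": TCP position; "orientation": TCP orientation; "ft_force": force on the tool from outside, world axes, zero at the start; "moment": the same for the moment, N m; "grip_width": opening from 0.0 (shut) to 1.0 (fully open).
Only numpy, scipy, OpenCV 4.12 (cv2) and the standard library are available. Lean on these libraries where they do the work, as an engineer would, in place of code of your own. Each camera call takes 0.05 s, during which the arm holds its last target.

## Working session

There is one attempt and no reset: what is moved stays moved. The work goes in short steps, each a Python script; the robot and the scene stay as the last script left them, time stands still between calls to the robot, and variables do not carry over. Pictures are saved under pics/ and viewed, and the job is handed in when it is done.

```bash
mkdir -p pics; ls
python3 - <<'E'
from workcell import robot
import cv2
for n in("scene","side","wrist"):
    p=robot.camera_params(n);print(n,p)
    cv2.imwrite(f"pics/{n}0.png",robot.capture(n)[:,:,::-1])
print(robot.get_state(),robot.grip_depth)
E
```

```text
pics
scene {'fov_y': 49.61794041912547, 'cx': 319.6019400791261, 'cy': 232.65092588762735, 'xyz': array([1.33473535, 0.12741615, 0.90856248]), 'orientation': array([-2.37337621,  0.00565978,  1.72948849])}
side {'fov_y': 49.42196434874052, 'cx': 315.49764361101, 'cy': 232.17888648357192, 'xyz': array([ 0.37213672, -0.94038227,  0.79058101]), 'orientation': array([-2.17120696,  0.00446085, -0.21903618])}
wrist {'fov_y': 67.96472874241633, 'cx': 314.12647466217555, 'cy': 240.67735492101286, 'mount': array([[-4.05471084e-04, -2.78875706e-01,  9.60327119e-01,
        -1.41967093e-01],
       [ 9.99999917e-01, -7.16256113e-05,  4.01421974e-04,
        -4.54056862e-04],
       [-4.31628194e-05,  9.60327202e-01,  2.78875712e-01,
        -7.14095048e-02],
       [ 0.00000000e+00,  0.00000000e+00,  0.00000000e+00,
         1.00000000e+00]])}
{'time': 0.15, 'joint_pos': array([ 1.52269196e+00,  4.07378775e-02,  8.40811581e-02, -3.33876431e-04,
       -1.61548987e+00, -3.33720068e-01]), 'joint_velocities': array([ 1.18966701e-03, -1.05167708e-03,  3.79277733e-03,  5.90110076e-05,
       -3.17378388e-04, -2.08816170e-04]), 'joint_efforts': array([-2.38550208e-03, -3.68617952e+01,  3.47689319e+01,  6.93596900e+00,
       -4.39041905e-03, -2.86762742e-06]), 'tcp_pos': array([0.22340753, 0.55660442, 0.23049501]), 'orientation': array([ 1.66232942,  1.56940547, -1.86107298]), 'ft_force': array([-0.46255969, -1.57116521,  0.08159533]), 'moment': array([0.01788191, 0.05220345, 0.04281679]), 'grip_width': 1.0013969608209032} 0.0187
```

View pics/scene0.png

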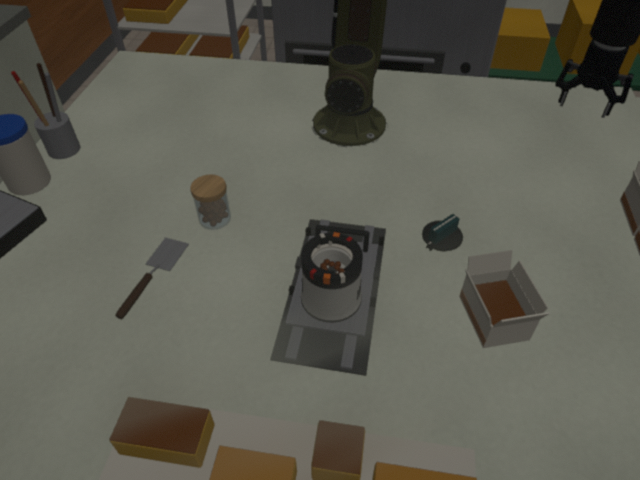

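View pics/side0.png

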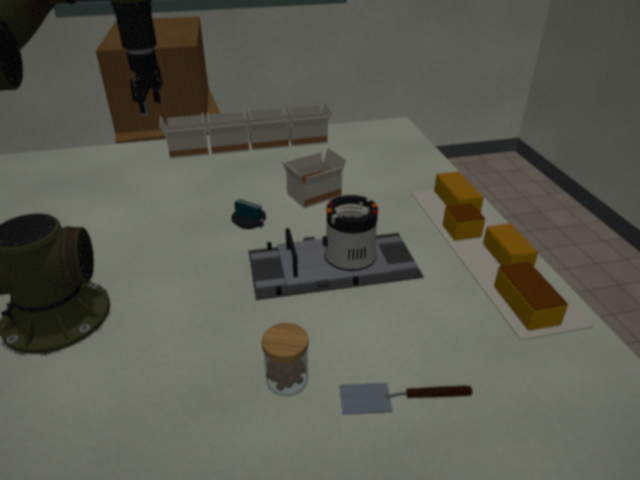

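View pics/wrist0.png

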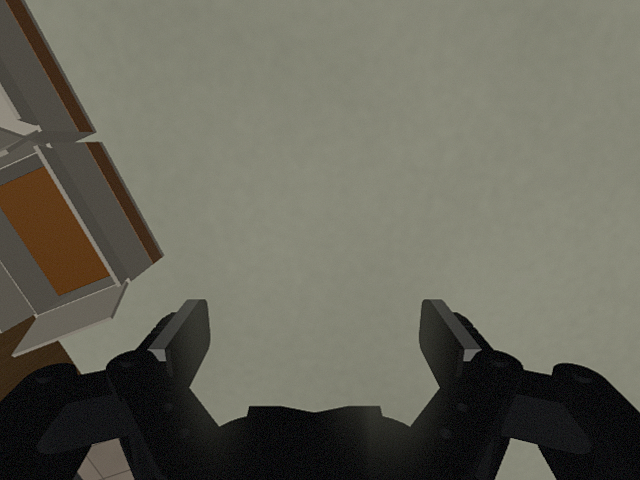

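The scene view shows the mill collar near (333,262), the tray handle at about (338,233), the lid at (443,234), the jar at (211,203), the cake box at (503,300) and the knife at (150,280). I'll take enlarged crops to measure from.

```bash
cat > h.py <<'E'
import numpy as np, cv2
from scipy.spatial.transform import Rotation as R
from workcell import robot
def cam(name,tcp=None,ori=None):
    p=robot.camera_params(name); f=240/np.tan(np.radians(p["fov_y"])/2)
    if "mount" in p:
        T=np.eye(4);T[:3,:3]=R.from_euler('xyz',ori).as_matrix();T[:3,3]=tcp;T=T@p["mount"]
        return f,p["cx"],p["cy"],T[:3,:3],T[:3,3]
    return f,p["cx"],p["cy"],R.from_euler('xyz',p["orientation"]).as_matrix(),np.array(p["xyz"])
def ray(c,uv):
    uv=np.atleast_2d(uv).astype(float);f,cx,cy,M,o=c
    d=np.c_[(uv[:,0]-cx)/f,(uv[:,1]-cy)/f,np.ones(len(uv))]@M.T
    return o,d
def plane(c,uv,z):
    o,d=ray(c,uv);return o+d*((z-o[2])/d[:,2])[:,None]
def proj(c,P):
    f,cx,cy,M,o=c;q=(np.atleast_2d(P)-o)@M
    return np.c_[cx+f*q[:,0]/q[:,2],cy+f*q[:,1]/q[:,2]]
def crop(src,dst,x0,y0,w,h,s):
    im=cv2.imread(src)[y0:y0+h,x0:x0+w]; cv2.imwrite(dst,cv2.resize(im,None,fx=s,fy=s,interpolation=cv2.INTER_CUBIC))
E
python3 - <<'E'
from h import *
crop("pics/scene0.png","pics/c1.png",265,205,210,157,3.8)
crop("pics/side0.png","pics/c2.png",220,185,210,120,3.8)
E
```

```text
(no output)
```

View pics/c1.png

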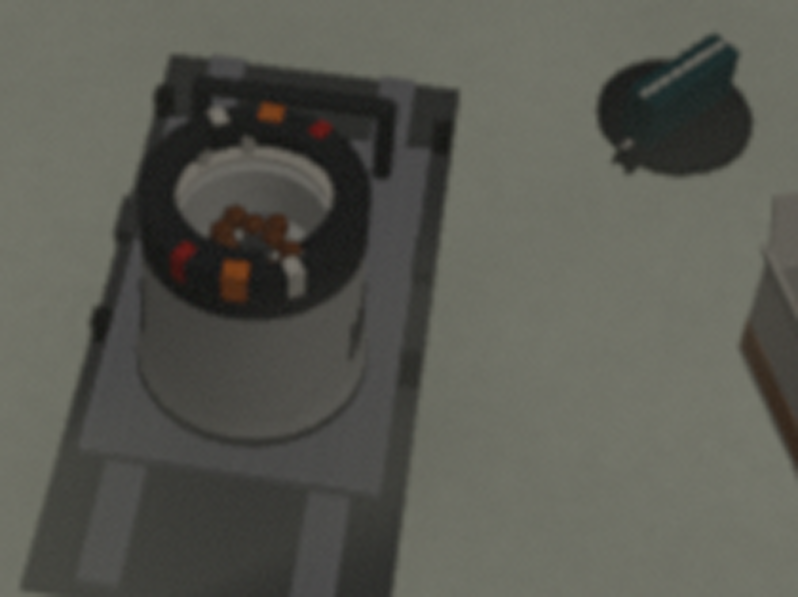

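View pics/c2.png

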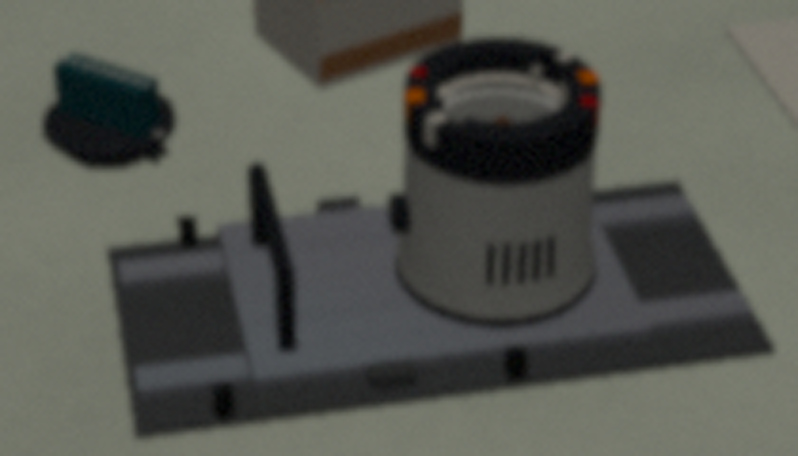

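Run:
```python
from h import *
s=cam("scene");d=cam("side")
S=lambda l:np.array(l)/3.8+[265,205]
D=lambda l:np.array(l)/3.8+[220,185]
print("runner",plane(s,S([(22,590),(395,600),(458,90),(172,55)]),.005).round(4).tolist())
print("runner side",plane(d,D([(110,248),(137,435),(773,350),(682,183)]),.005).round(4).tolist())
print("bar scene",plane(s,S([(200,82),(392,103)]),.083).round(4).tolist())
print("bar side",plane(d,D([(257,172),(290,265)]),.083).round(4).tolist())
for c,n in((s,"scene"),(d,"side")):
    im=cv2.imread(f"pics/{n}0.png");hsv=cv2.cvtColor(im,cv2.COLOR_BGR2HSV)
    m=cv2.inRange(hsv,(78,100,20),(100,255,255))
    m[:,600:]=0
    k,l,st,ce=cv2.connectedComponentsWithStats(m)
    print(n,[(st[i].tolist(),ce[i].round(1).tolist()) for i in range(1,k) if st[i,4]>20])
o=[plane(s,S([(235,264),(271,108)]),.1585),plane(d,D([(415,92),(590,74)]),.1585)]
for q in o: print("orange",q.round(4).tolist(),"mid",q.mean(0).round(4),"dist",np.linalg.norm(q[0]-q[1]).round(4),"ang",np.degrees(np.arctan2(*(q[1]-q[0])[[1,0]])))
q=plane(s,S([(294,262),(218,114)]),.1585);print("white",q.round(4).tolist(),q.mean(0))
q=plane(s,S([(643,95),(722,42)]),.062);print("lid line",q.round(4).tolist(),q.mean(0),np.linalg.norm(q[0]-q[1]))
q=plane(d,D([(75,60),(153,82)]),.062);print("lid line side",q.round(4).tolist(),q.mean(0),np.linalg.norm(q[0]-q[1]))
print("disc", plane(s,S([(675,117)]),.022), plane(d,D([(108,120)]),.022))
print("jar top",plane(s,[(209,186)],.105),plane(d,[(286,339)],.105))
print("box",plane(s,[(488,342),(544,316),(463,293)],0),plane(s,[(503,300)],.06))
```

```text
runner [[0.8309, -0.0551, 0.005], [0.8069, 0.1351, 0.005], [0.4357, 0.141, 0.005], [0.4321, -0.0457, 0.005]]
runner side [[0.4356, 0.1387, 0.005], [0.4298, -0.0509, 0.005], [0.8259, -0.0604, 0.005], [0.8344, 0.1259, 0.005]]
bar scene [[0.5298, -0.0106, 0.083], [0.5298, 0.1026, 0.083]]
bar side [[0.5298, 0.092, 0.083], [0.5318, -0.0094, 0.083]]
scene []
side [([236, 202, 26, 20, 323], [247.9, 211.5])]
orange [[0.7247, 0.0392, 0.1585], [0.6168, 0.0422, 0.1585]] mid [0.6708 0.0407 0.1585] dist 0.108 ang 178.40556865827054
orange [[0.6208, 0.0452, 0.1585], [0.7301, 0.0414, 0.1585]] mid [0.6755 0.0433 0.1585] dist 0.1093 ang -1.9789760001630141
white [[0.719, 0.0676, 0.1585], [0.6254, 0.0152, 0.1585]] [0.67221597 0.0413898  0.1585    ]
lid line [[0.4797, 0.2497, 0.062], [0.4263, 0.2973, 0.062]] [0.45303534 0.27353201 0.062     ] 0.07151339622017466
lid line side [[0.4325, 0.2921, 0.062], [0.4829, 0.2498, 0.062]] [0.45769097 0.27095874 0.062     ] 0.06582088661571375
disc [[0.45557693 0.27522566 0.022     ]] [[0.45055176 0.27055024 0.022     ]]
jar top [[ 0.45740315 -0.28206715  0.105     ]] [[ 0.46159319 -0.28123014  0.105     ]]
box [[7.19775645e-01 3.67889592e-01 1.11022302e-16]
 [6.37140271e-01 4.87907541e-01 1.11022302e-16]
 [6.01835432e-01 3.22005085e-01 1.11022302e-16]] [[0.65579585 0.38807619 0.06      ]]
```

Both views agree to about 5 mm: runner yaw is about -1.8°, the handle bar is near (0.530, 0.044), the mill near (0.673, 0.042) and the lid near (0.455, 0.272). I'll go above the handle and check with the wrist camera.

```bash
cat >> h.py <<'E'
import warnings; warnings.filterwarnings("ignore")
def down(th):  # tool y at world angle th
    c,s=np.cos(th),np.sin(th)
    return R.from_matrix(np.array([[0,c,s],[0,s,-c],[-1,0,0]])).as_euler('xyz')
def best(p,th):
    q0=robot.get_state()["joint_pos"];b=None
    for k in(-2,-1,0,1):
        q=robot.inverse_kinematics(p,down(th+np.pi*k))
        if q is not None:
            print("cand",k,np.round(q,2))
            if abs(q[5])<2.9 and (b is None or np.abs(q-q0).max()<b[0]): b=(np.abs(q-q0).max(),th+np.pi*k)
    return b[1]
def snap(n,f):
    s=robot.get_state();im=robot.capture(n)[:,:,::-1];cv2.imwrite(f"pics/{f}.png",im)
    np.savez(f"pics/{f}.npz",tcp=s["tcp_pos"],ori=s["orientation"]);return im
def wcam(f):
    z=np.load(f"pics/{f}.npz");return cam("wrist",z["tcp"],z["ori"])
def st():
    s=robot.get_state();print("t",round(s["time"],2),"tcp",s["tcp_pos"].round(4),"F",s["ft_force"].round(1),"M",s["moment"].round(2),"g",round(s["grip_width"],3),"q",s["joint_pos"].round(2));return s
E
python3 - <<'E'
from h import *
th=best([.50,.045,.26],-0.032);print(th)
robot.move_ptp([.50,.045,.26],down(th));st();snap("wrist","w1")
E
```

```text
cand -2 [ 0.49 -0.22 -0.1   0.   -1.68  2.62]
cand -1 [ 0.49 -0.22 -0.1   0.   -1.68 -0.52]
cand 0 [ 0.49 -0.22 -0.1   0.   -1.68  2.62]
cand 1 [ 0.49 -0.22 -0.1   0.   -1.68 -0.52]
-3.173592653589793
t 2.24 tcp [0.5    0.0457 0.2598] F [-0.2  0.8  0.6] M [-0.02 -0.06 -0.02] g 0.997 q [ 0.49 -0.22 -0.1  -0.   -1.68 -0.52]
```

View pics/w1.png

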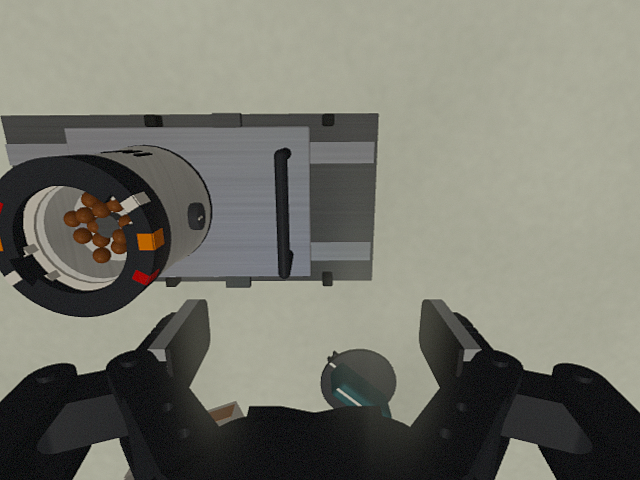

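Run:
```python
from h import *
w=wcam("w1")
q=plane(w,[(282,153),(286,273)],.08);print("bar",q.round(4).tolist(),q.mean(0),np.linalg.norm(q[0]-q[1]))
q=plane(w,[(378,114),(372,281)],.005);print("runner front",q.round(4).tolist(),np.linalg.norm(q[0]-q[1]))
q=plane(w,[(309,127),(310,276)],.0235);print("tray front",q.round(4).tolist(),np.linalg.norm(q[0]-q[1]))
q=plane(w,[(228,117),(240,117),(322,118)],.02);print("ear/block",q.round(4).tolist())
q=plane(w,[(149,241)],.1585);print("orange",q)
q=plane(w,[(358,379)],.022);print("lid disc",q)
```

```text
bar [[0.5271, -0.0126, 0.08], [0.5295, 0.1001, 0.08]] [0.52827639 0.04372764 0.08      ] 0.11271910536097993
runner front [[0.4306, -0.0464, 0.005], [0.4341, 0.1426, 0.005]] 0.18912326718165928
tray front [[0.5033, -0.0352, 0.0235], [0.5078, 0.1265, 0.0235]] 0.16174193252715183
ear/block [[0.5852, -0.0474, 0.02], [0.573, -0.0471, 0.02], [0.4899, -0.0435, 0.02]]
orange [[0.61808195 0.04224079 0.1585    ]]
lid disc [[0.45247942 0.26714559 0.022     ]]
```

Run:
```python
from h import *
th=-np.pi-.028
robot.move_ptp([.5285,.044,.20],down(th))
print(robot.move_straight([.5285,.044,.062],vel=.12,threshold=15));st()
robot.command_gripper(0.0,40);st()
u=np.array([-np.cos(.028),np.sin(.028),0])
p=robot.get_state()["tcp_pos"]
print(robot.move_straight(p+u*.12,vel=.06,threshold=22));st();snap("wrist","w2");snap("scene","s2")
```

```text
False
t 3.97 tcp [0.5291 0.0441 0.063 ] F [0.5 0.1 0.1] M [-0.05  0.01 -0.01] g 1.001 q [ 0.46 -0.1  -0.36  0.   -1.31 -0.49]
t 4.64 tcp [0.5289 0.044  0.0622] F [ 2.  -1.  -0.2] M [-0.18 -0.79  0.01] g 0.122 q [ 0.46 -0.1  -0.36  0.   -1.31 -0.49]
True
t 5.96 tcp [0.4466 0.0461 0.0624] F [ 6.1 -1.2 -2.8] M [-0.59 -2.04 -0.  ] g 0.124 q [ 0.56 -0.35 -0.57  0.   -1.34 -0.59]
```

View pics/w2.png

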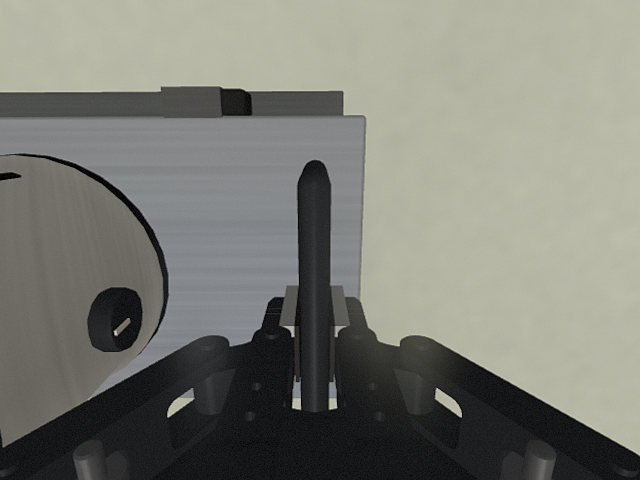

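Travel was 82 mm against about 83 mm predicted, and the picture shows the ear (190,102) touching the rubber block (235,102). Tray is at the stop. Now I'll release it and view the collar and lid from above.

Run:
```python
from h import *
th=-np.pi-.028
robot.command_gripper(1.0,40);st()
p=robot.get_state()["tcp_pos"]
robot.move_straight([p[0],p[1],.19],vel=.25)
robot.move_ptp([.585,.03,.30],down(th));robot.dwell(.15);snap("wrist","w3");st()
t2=best([.46,.25,.25],th)
robot.move_ptp([.46,.25,.25],down(t2));robot.dwell(.15);snap("wrist","w4");st()
```

```text
t 6.78 tcp [0.446  0.0462 0.0619] F [ 0.2 -0.2 -0.8] M [-0.04 -0.01  0.08] g 0.996 q [ 0.56 -0.35 -0.57  0.   -1.34 -0.59]
t 8.38 tcp [0.5841 0.0302 0.2999] F [ 0.3 -0.5  0.3] M [0.   0.01 0.01] g 0.998 q [ 0.39  0.02  0.19 -0.   -1.74 -0.42]
cand -2 [ 0.88 -0.16 -0.07  0.   -1.66 -0.91]
cand -1 [ 0.88 -0.16 -0.07  0.   -1.66  2.23]
cand 0 [ 0.88 -0.16 -0.07  0.   -1.66 -0.91]
cand 1 [ 0.88 -0.16 -0.07  0.   -1.66  2.23]
t 9.58 tcp [0.4607 0.2492 0.2502] F [ 1.7 -0.5  0.6] M [-0.04 -0.05 -0.05] g 1.002 q [ 0.88 -0.16 -0.07  0.   -1.66 -0.91]
```

View pics/w3.png

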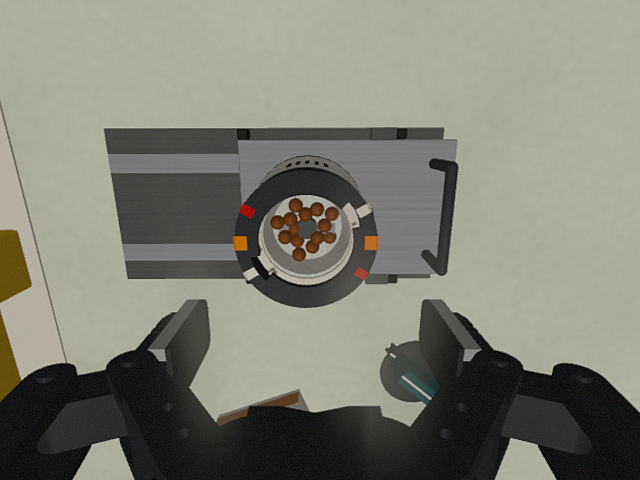

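View pics/w4.png

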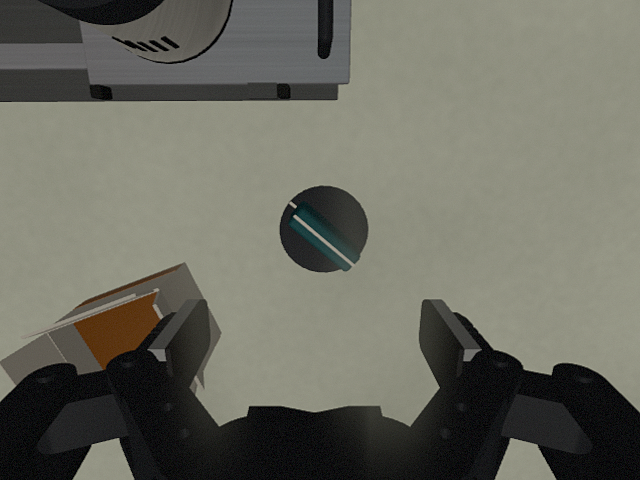

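The collar centre in w3 is near (306,237), with orange at (240,243) and (371,243) and white at (363,210) and (252,274). The lid disc in w4 is at (324,229), with the pointer line running from (293,216) to (355,266). I'll measure these with masks.

Run:
```python
from h import *
w=wcam("w3");im=cv2.imread("pics/w3.png");hsv=cv2.cvtColor(im,cv2.COLOR_BGR2HSV)
m=cv2.inRange(hsv,(8,180,120),(22,255,255));m[300:]=0;m[:,:220]=0;
k,l,s,c=cv2.connectedComponentsWithStats(m)
for i in range(1,k):
    if s[i,4]>25: print("or",s[i],c[i].round(1),plane(w,c[i],.1585).round(4))
r=cv2.inRange(hsv,(170,100,80),(180,255,255))|cv2.inRange(hsv,(0,150,80),(6,255,255));
k,l,s,c=cv2.connectedComponentsWithStats(r)
for i in range(1,k):
    if s[i,4]>25: print("red",s[i],c[i].round(1),plane(w,c[i],.1585).round(4))
wt=cv2.inRange(hsv,(0,0,175),(180,60,255))
k,l,s,c=cv2.connectedComponentsWithStats(wt)
for i in range(1,k):
    if s[i,4]>25: print("wh",s[i],c[i].round(1),plane(w,c[i],.1585).round(4))
crop("pics/w3.png","pics/c3.png",220,150,170,160,4.5)
w=wcam("w4");im=cv2.imread("pics/w4.png");g=cv2.cvtColor(im,cv2.COLOR_BGR2GRAY)
hsv=cv2.cvtColor(im,cv2.COLOR_BGR2HSV)
m=(g<90).astype(np.uint8)*255
m=cv2.morphologyEx(m,cv2.MORPH_CLOSE,np.ones((9,9)))
cs,_=cv2.findContours(m[150:295,240:410].copy(),cv2.RETR_EXTERNAL,cv2.CHAIN_APPROX_NONE)
k=max(cs,key=cv2.contourArea).reshape(-1,2)+[240,150]
P=plane(w,k,.0205)[:,:2].astype(np.float32);print("disc",cv2.fitEllipse(P),cv2.minEnclosingCircle(P))
wh=(g>150)&(hsv[:,:,1]<70)
mm=np.zeros_like(wh);mm[205:280,285:365]=1
# restrict inside disc
inner=cv2.drawContours(np.zeros_like(g),[cv2.convexHull(k)],-1,255,-1);inner=cv2.erode(inner,np.ones((7,7)))>0
v,u=np.nonzero(wh&inner);print(len(u),u.min(),u.max(),v.min(),v.max())
sel=u>291
pts=np.c_[u,v].astype(float)
k,l,s,c=cv2.connectedComponentsWithStats((wh&inner).astype(np.uint8));print(s[1:],c[1:])
i=1+np.argmax(s[1:,4]);v,u=np.nonzero(l==i)
Q=plane(w,np.c_[u,v],.062)[:,:2];mu=Q.mean(0);ev=np.linalg.svd(Q-mu)[2][0];t=(Q-mu)@ev
print("line",mu,"mid",mu+ev*(t.max()+t.min())/2,"len",np.ptp(t),"ang",np.arctan2(ev[1],ev[0]))
crop("pics/w4.png","pics/c4.png",265,170,120,115,6)
```

```text
or [233 236  15  15 188] [239.9 242.5] [[0.6464 0.0416 0.1585]]
or [365 236  13  14 176] [370.8 242.4] [[0.5379 0.0444 0.1585]]
red [239 203  17  16 147] [246.8 210.6] [[0.6385 0.0149 0.1585]]
red [354 267  15  12  94] [360.8 272.8] [[0.546  0.0712 0.1585]]
wh [    6     0   439   251 26020] [198.6  64.1] [[ 0.6648 -0.0936  0.1585]]
wh [131   0  18  21 142] [139.4   8. ] [[ 0.7018 -0.1301  0.1585]]
wh [487   0  16  15  77] [494.7   5.7] [[ 0.4548 -0.1248  0.1585]]
wh [549   0  20  15 105] [558.4   5.4] [[ 0.4106 -0.1238  0.1585]]
wh [  542     0    98   238 11670] [603.5 126.7] [[ 0.3633 -0.0422  0.1585]]
wh [506   3  24  38 174] [516.8  19.6] [[ 0.4384 -0.1158  0.1585]]
wh [531   2  11  24  69] [536.3  11.5] [[ 0.4254 -0.1205  0.1585]]
wh [439   5  12  13  49] [445.3  10. ] [[ 0.489  -0.1231  0.1585]]
wh [451   4  14  11  53] [457.9   9.6] [[ 0.4802 -0.1231  0.1585]]
wh [466   4  21  24 144] [478.1  12.4] [[ 0.4659 -0.121   0.1585]]
wh [388  14   7  12  33] [390.8  19.4] [[ 0.5267 -0.1184  0.1585]]
wh [563  17  14  24 117] [568.2  28.3] [[ 0.4014 -0.1094  0.1585]]
wh [573  16   8   
[... 4447 characters left out ...]
341.  376.9] [[0.5634 0.1745 0.1585]]
wh [403 376  28  23  47] [415.9 387.1] [[0.4931 0.1876 0.1585]]
wh [ 74 439  59  41 295] [104.8 454.4] [[0.8007 0.2589 0.1585]]
wh [496 438  59  42 756] [530.9 461.8] [[0.3723 0.2801 0.1585]]
wh [ 99 447  10  12  37] [104.2 451.6] [[0.8006 0.2554 0.1585]]
disc ((0.4520053565502167, 0.2754298150539398), (0.09388255327939987, 0.09702041000127792), 25.827438354492188) ((0.4515244960784912, 0.27713510394096375), 0.050738539546728134)
138 293 349 204 262
[[293 204   3   4   6]
 [294 215  56  48 132]] [[294.         205.5       ]
 [320.18939394 237.46969697]]
line [0.45618043 0.2714546 ] mid [0.45441113 0.27308394] len 0.07052893368116345 ang 2.397352682139302
```

View pics/c3.png

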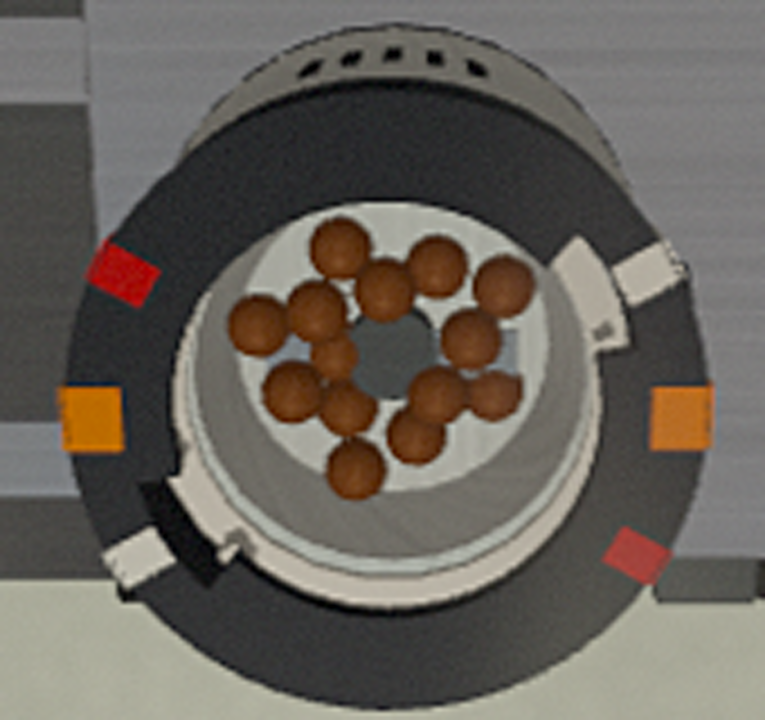

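View pics/c4.png

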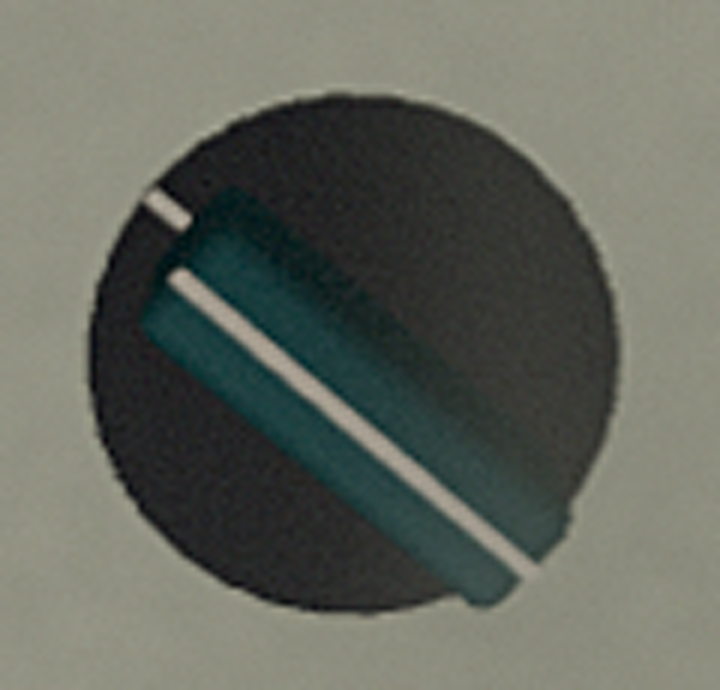

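Three independent mark pairs put the mill centre at (0.5921, 0.0431) with axis yaw -0.025. Orange spacing is 108.5 mm, as expected for 2×54. Next I'll refine the lid centre and grasp it.

Run:
```python
from h import *
w=wcam("w4")
q=plane(w,[(294.3,215.6),(355.0,265.2)],.062)[:,:2];d=q[1]-q[0];print(q,"mid",q.mean(0),"len",np.linalg.norm(d),np.arctan2(d[1],d[0]))
# disc edge rims from crop: left,right,top,bottom
e=np.array([(88,350),(620,360),(350,93),(345,612)])/6+[265,170]
E=plane(w,e,.022)[:,:2];print(E,"c",(E[0]+E[1])/2,(E[2]+E[3])/2,np.linalg.norm(E[0]-E[1]),np.linalg.norm(E[2]-E[3]))
c=np.array([.4530,.2745]);lx=np.array([np.cos(-.744),np.sin(-.744)])
th=-.744+np.pi/2-np.pi
print(robot.inverse_kinematics([.453,.2745,.0293],down(th)),robot.inverse_kinematics([.592,.043,.17],down(th+1.242)),robot.inverse_kinematics([.592,.043,.17],down(th+.6)))
```

```text
[[0.48029925 0.24908787]
 [0.42275822 0.30069647]] mid [0.45152874 0.27489217] len 0.07729435202263299 2.4104923671355576
[[0.49917594 0.27110161]
 [0.4041375  0.27575526]
 [0.45134658 0.22673479]
 [0.45443087 0.322476  ]] c [0.45165672 0.27342844] [0.45288872 0.2746054 ] 0.09515230703176175 0.09579088004312829
[ 9.24854412e-01 -7.63315902e-02 -4.02228681e-01  4.44089210e-16
 -1.24489924e+00 -9.80580848e-02] [ 0.40992764  0.02481991 -0.04210859  0.         -1.50386782  1.65886869] [ 4.09927641e-01  2.48199140e-02 -4.21085899e-02  4.44089210e-16
 -1.50386782e+00  1.01686869e+00]
```

Run:
```python
from h import *
a=-.734;th=a-np.pi/2;x,y=.4518,.2746
robot.move_ptp([x,y,.15],down(th))
print(robot.move_straight([x,y,.0293],vel=.12,threshold=10));robot.dwell(.1);snap("wrist","w5");st()
robot.command_gripper(0.0,60);s=st();snap("wrist","w6")
robot.move_straight([x,y,.10],vel=.12);st();snap("wrist","w7")
```

```text
False
t 11.69 tcp [0.4521 0.275  0.0302] F [ 0.   0.1 -0.4] M [ 0.02  0.05 -0.01] g 0.999 q [ 0.93 -0.08 -0.4   0.   -1.25 -0.09]
t 12.28 tcp [0.4519 0.2747 0.0295] F [0.3 0.9 0.3] M [ 0.16 -0.02 -0.02] g 0.272 q [ 0.93 -0.08 -0.4   0.   -1.24 -0.09]
t 13.07 tcp [0.4512 0.2743 0.0989] F [-0.5 -0.6 -2.8] M [-0.04  0.    0.03] g 0.278 q [ 0.93 -0.13 -0.32 -0.   -1.38 -0.09]
```

View pics/w5.png

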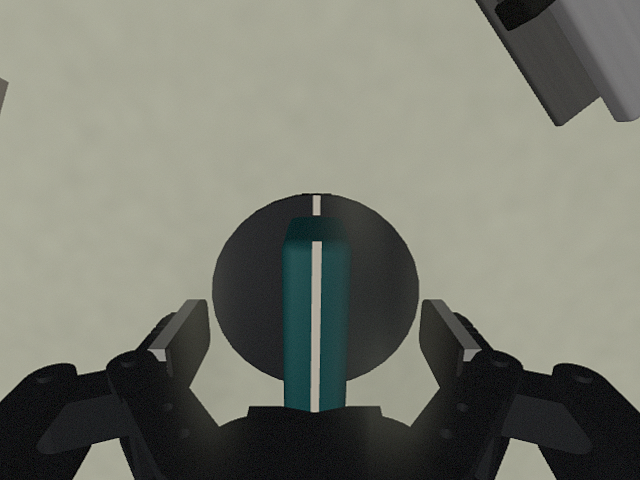

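View pics/w7.png

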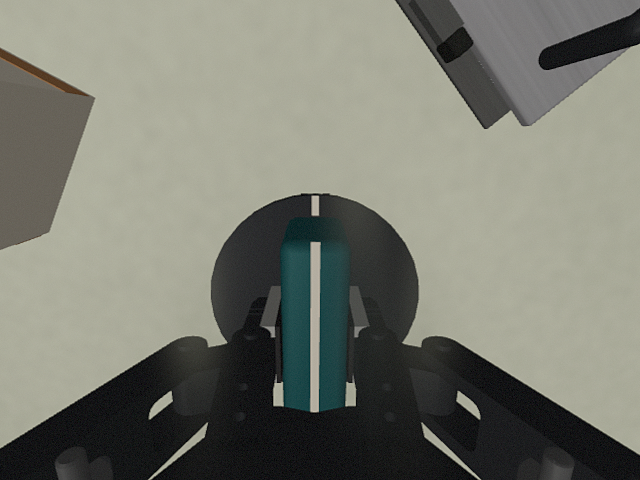

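Run:
```python
from h import *
p=robot.camera_params("wrist");f=240/np.tan(np.radians(p["fov_y"])/2);M=p["mount"]
def tool(uv,x):
    d=M[:3,:3]@[(uv[0]-p["cx"])/f,(uv[1]-p["cy"])/f,1];o=M[:3,3];return (o+d*(x-o[0])/d[0])[1:]
for n in("w6","w7"):
    g=cv2.cvtColor(cv2.imread(f"pics/{n}.png"),cv2.COLOR_BGR2GRAY).astype(int)
    col=g[185:265,313:319].mean(1)
    print(n,[int(v) for v in col])
for uv,x,e in(((316,194),.0072,-.048),((315,242),-.0328,-.039),((317,215),.0072,None),((315,400),-.0328,None)):print(tool(uv,x).round(4),e)
# disc width points: left/right edge
print(tool((211,290),.0072),tool((418,290),.0072))
```

```text
w6 [166, 166, 166, 166, 166, 166, 168, 180, 93, 8, 79, 178, 178, 174, 173, 173, 173, 173, 173, 172, 174, 173, 173, 174, 173, 173, 173, 173, 174, 183, 133, 53, 30, 32, 33, 33, 35, 31, 32, 33, 32, 33, 32, 34, 33, 32, 31, 33, 33, 32, 32, 34, 32, 30, 35, 32, 40, 156, 176, 174, 172, 172, 172, 172, 172, 173, 172, 172, 172, 172, 172, 172, 173, 173, 172, 172, 172, 172, 172, 172]
w7 [169, 168, 169, 168, 168, 168, 170, 182, 94, 11, 79, 179, 180, 175, 175, 176, 176, 175, 176, 175, 176, 175, 175, 175, 176, 175, 175, 175, 178, 184, 135, 55, 31, 31, 33, 34, 32, 34, 34, 34, 35, 32, 33, 33, 33, 34, 36, 32, 34, 34, 32, 32, 35, 33, 33, 29, 50, 163, 178, 176, 175, 175, 175, 174, 175, 174, 174, 174, 174, 175, 175, 174, 174, 174, 175, 174, 175, 174, 175, 174]
[ 0.0002 -0.0484] -0.048
[-0.0003 -0.0391] -0.039
[ 0.0007 -0.0394] None
[-0.0002  0.0213] None
[-0.04741385 -0.0045843 ] [ 0.04667242 -0.00458136]
```

The lid is held centred to within 0.5 mm and square in the jaws. I'll carry it to the mill and lower it with a force guard.

Run:
```python
from h import *
x,y=.5921,.0431;th=.498-np.pi/2
p=robot.get_state()["tcp_pos"]
robot.move_straight([p[0],p[1],.25],vel=.25)
robot.move_ptp([x,y,.25],down(th))
robot.move_straight([x,y,.198],vel=.12);robot.dwell(.15);st();snap("wrist","w8");snap("side","s8")
crop("pics/s8.png","pics/s8c.png",200,130,200,150,4)
```

```text
t 16.14 tcp [0.5926 0.0432 0.1994] F [-0.4 -0.5 -1.7] M [-0.04 -0.02 -0.01] g 0.272 q [ 0.41  0.02  0.01  0.   -1.55  1.66]
```

View pics/w8.png

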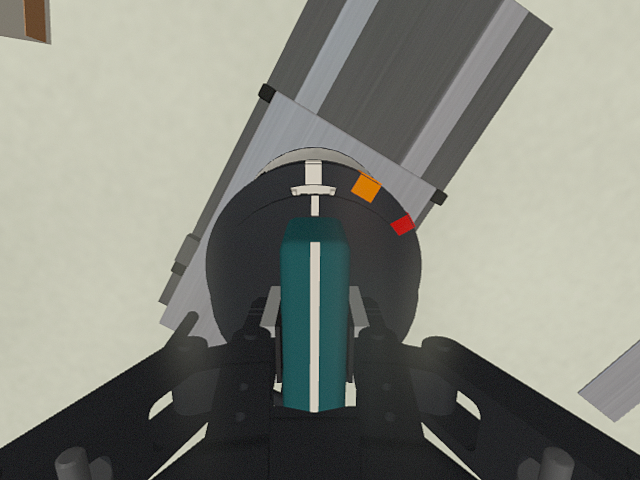

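View pics/s8c.png

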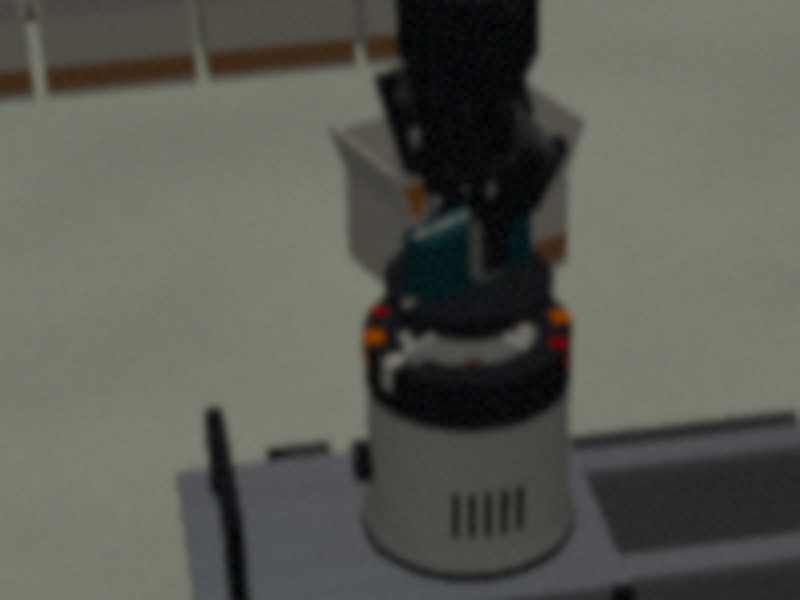

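The pointer line (314,205) is in line with the white mark (313,172) and the slot edges (291–335). Now lowering it in.

Run:
```python
from h import *
w=wcam("w8");q=plane(w,[(313.5,172),(366,187),(403,226)],.1585)[0:3,:2]-[.5921,.0431]
print("r",np.linalg.norm(q,axis=1),"ang",np.arctan2(q[:,1],q[:,0]))
x,y=.5921,.0431
print(robot.move_straight([x,y,.1695],vel=.04,threshold=12));robot.dwell(.2);st();snap("wrist","w9");snap("side","s9")
crop("pics/s9.png","pics/s9c.png",200,130,200,150,4)
```

```text
r [0.05518737 0.05470555 0.05453596] ang [ 0.49734301 -0.01735001 -0.55445673]
True
t 17.08 tcp [0.5918 0.0431 0.1709] F [1.5 0.8 4.9] M [-0.03 -0.35  0.03] g 0.266 q [ 0.41  0.03 -0.04 -0.   -1.51  1.66]
```

View pics/w9.png

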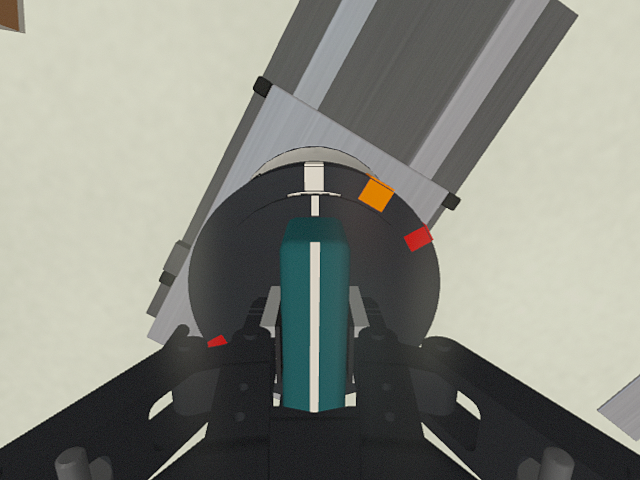

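View pics/s9c.png

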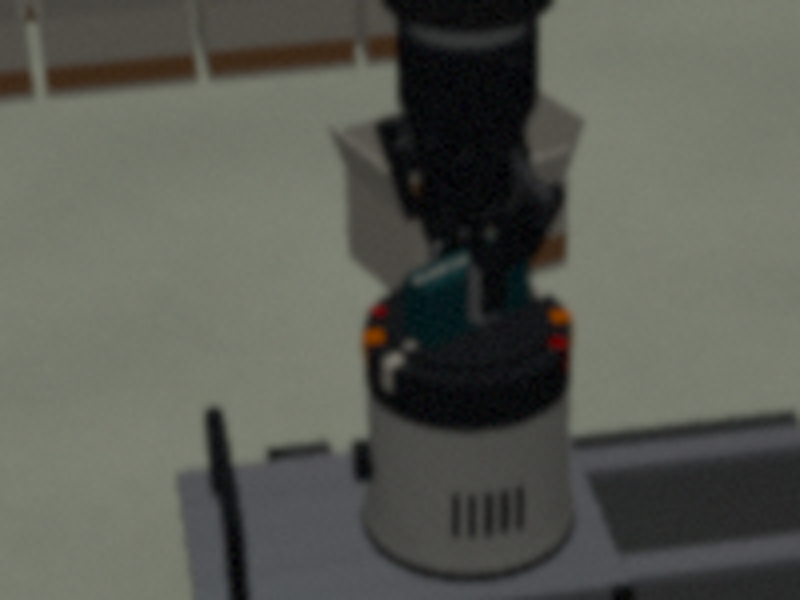

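Home: TCP z is 0.1709 against 0.1708 predicted, and the disc is seated on the collar with the pointer on white. Now a stepped clockwise twist.

Run:
```python
from h import *
x,y=.5920,.0431
for a in(.36,.22,.08,-.025):
    robot.move_ptp([x,y,.1702],down(a-np.pi/2));robot.dwell(.1);st()
robot.dwell(.2);snap("wrist","w10");snap("scene","s10");snap("side","d10")
crop("pics/s10.png","pics/s10c.png",270,180,140,110,5.5)
```

```text
t 17.54 tcp [0.5922 0.0433 0.1709] F [-0.7  2.3  5.4] M [ 0.49  0.15 -0.11] g 0.273 q [ 0.41  0.02 -0.04  0.   -1.5   1.52]
t 17.9 tcp [0.5923 0.0433 0.171 ] F [0.1 0.6 5.7] M [ 0.34  0.   -0.06] g 0.271 q [ 0.41  0.02 -0.04  0.   -1.5   1.38]
t 18.26 tcp [0.5923 0.0432 0.171 ] F [0.2 0.9 5.6] M [ 0.3  -0.01 -0.01] g 0.274 q [ 0.41  0.02 -0.04  0.   -1.5   1.24]
t 18.61 tcp [0.5923 0.0432 0.1709] F [-0.   0.9  5.5] M [ 0.18 -0.    0.03] g 0.274 q [ 0.41  0.02 -0.04  0.   -1.5   1.14]
```

View pics/w10.png

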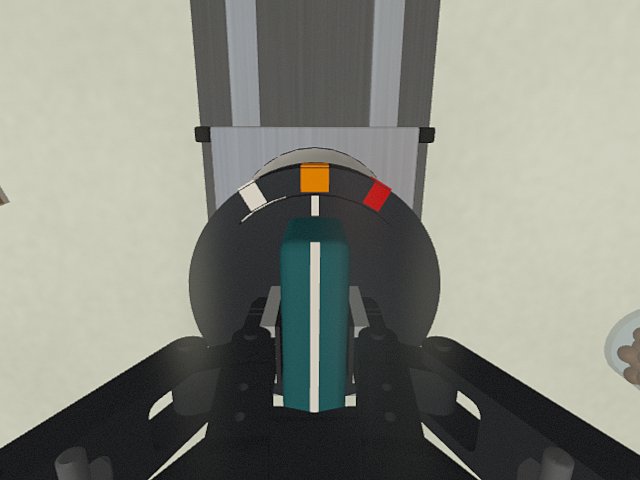

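View pics/s10c.png

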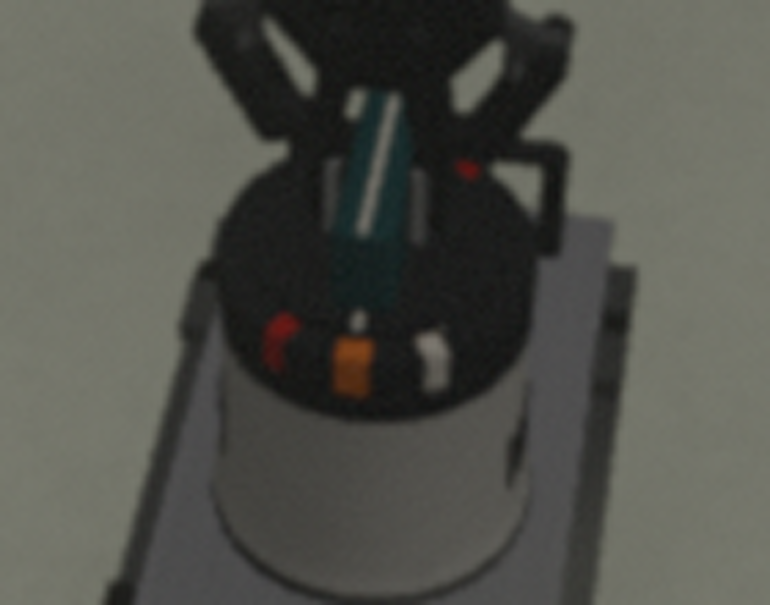

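Run:
```python
from h import *
w=wcam("w10");q=plane(w,[(314.5,177)],.1585)[0,:2];print(q-[.5921,.0431]);st()
robot.close_job();st()
```

```text
[ 0.05531819 -0.001137  ]
t 18.96 tcp [0.5923 0.0432 0.171 ] F [0.3 1.3 5.7] M [0.2  0.01 0.08] g 0.271 q [ 0.41  0.02 -0.04  0.   -1.5   1.14]
the job is handed in; nothing more can be done
the job is handed in; nothing more can be done
```

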